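Close the specimen carrier: flap down, then cover shut

ROBOT

A 6-joint arm with a two-finger parallel gripper is mounted at the origin on the work surface. World frame = base frame: x ahead of the robot, y to its left, z up, the work surface at z = 0. Lengths are in mm, angles in rad, forces in N, time in s.
With the tool pointing down it reaches from about 325 to 750 mm from the base axis. Payload 7.6 kg.
Tool frame: the origin (TCP) lies at the centre of the arm's flange, where the gripper is bolted on; the fingertips stand 173 mm ahead of it and the grasp point (between the pads) lies 155 mm ahead of it; x points along the fingers, y is the direction in which the jaws open and shut, and the axes are right-handed (so a half turn about x gives the same grasp; the last joint's range is limited). The gripper opens to 85 mm and grips with 20 to 120 N. Pads are 22 mm wide; open, the fingers measure 114 mm over their backs; the gripper's body (76 mm by 85 mm) begins 54 mm behind the grasp point. The pads swing forward as they close: fully open they stand 13 mm farther back than shut.
Start: joints at [-1.192, 0.052, 1.401, -0, 1.689, -0.07], TCP at [227.81, -473.003, 404.723] pointing down, gripper open.
Joint ranges: [-2.9, 2.9], [-0.91, 2.17], [0.12, 2.37], [-1.06, 4.2], [0.26, 2.73], [-2.93, 2.93]. Speed limits (rad/s): [2.57, 2.57, 3.01, 3.14, 3.14, 3.14].

INTERFACE

Orientations are given as a rotation vector (axis times angle).
In Python, from plant import ctrl gives the robot as it stands. The module is installed in compiled form; this text tells all that it offers.
- The arm moves only by the shell command python3 -m jog 'ROWS' [OPENING]. ROWS is JSON, a list of rows, each an object with "xyz": the shift along the tool's x, y, z in m, a list of three; "dr": the turn, a rotation vector about the tool's x, y, z in degrees, a list of three. A call has 1 to 20 rows; each row shifts and turns the commanded pose from where the row before left it, along the tool's axes as they then stand; what a row does not reach is not made up. A row lasts 1/10 s, in which the tool goes at most 50 mm and 8.59 degrees, less where a joint would pass 70% of its speed; a pose out of reach is approached as far as the arm can. A call with a gripper value outside its range is refused whole. OPENING is the finger opening in m, from 0 to 0.0854, set as the call begins (- or left out, the last holds). The fingers move at their own pace and stop on an object; the grip force is fixed at half the most. Time passes only in rows, so rows that do not move let the fingers close. It gives the time, the measured TCP pose, the force and the opening at its end, in the units of the state.
- ctrl.get_state(): the state, without advancing time (a new reading comes with each control period).
- ctrl.get_image(name): name is "scene" or "top"; returns a dict with "image" (384x512x3 uint8, red, green, blue), "fov_y" (degrees; the focal length in pixels is half the picture's height over the tangent of half this angle, whatever the lens; pixels are square), "cx", "cy" (the principal point, pixels), "distortion" ([k1, k2, p1, p2, k3] as OpenCV has them; the pictures are not rectified), "world_from_camera" (4x4, takes a point from camera to world coordinates). Camera axes: x right, y down, z forward; pixel columns grow to the right and rows downward; lengths in mm; the calibration is good to about 2 mm. A picture is of the moment at which its call begins. There is no depth.
- ctrl.job_done(): hands the job in, once; it reports no verdict.
The state is a dict: "t": time; "joint_positions": joint angles; "joint_velocities": joint speeds; "joint_torque": joint torques, N m; "tcp_pos": TCP position; "eef_rot": TCP orientation; "wrist_force": force on the tool from outside, world axes, zero at the start; "ft_torque": the same for the moment, N m; "width": opening from 0.0 (shut) to 1.0 (fully open).
Only numpy, scipy, OpenCV 4.12 (cv2) and the standard library are available. Lean on these libraries where they do the work, as an engineer would, in place of code of your own. Each camera call takes 0.05 s, during which the arm holds its last target.

TASK

Close up the blue specimen carrier using pushes only: first push the upright yellow hold-down flap all the way down flat over the tubes, and only then push the white cover over until it is fully shut on the box. Grasp and lift nothing, and leave the tubes and everything else on the bench where they are.

Things in the scene. Friction and masses are not known exactly. Their poses are not given: they have to be found in the camera images.
- carrier: specimen carrier fixed to the bench: open-topped blue insulated box, 200 x 200 mm and 112 mm tall, walls 12 mm, with a grey rack of purple-capped tubes inside (cap tops 90 mm above the bench). Origin: centre of its underside on the bench. Its z is up; its +y side carries the white cover's hinge, its -y side the yellow flap's hinge; both hinge lines run along its x. Turned at random about the vertical
- flap (a joint): angle of the yellow hold-down flap, rad: 0 = folded fully down over the tube caps (lying level inside the box, top face 99 mm above the bench), about 1.57 = upright, stop at 1.75. Starts between 1.35 and 1.70. A stiff hinge: it stays at any angle and moves only when pushed (about 1 to 2 N at its free part)
- flap_hinge (a point): middle of the flap's hinge line: in the carrier's frame x 0, y -76 mm, z 94 mm. The flap is a plain plate 150 mm wide along the hinge line, 145 mm from hinge to free edge, 5 mm thick; the face that looks up when folded looks outward (carrier -y) when upright. Folding it down swings its free edge towards carrier +y. The hinge line lies in the face that is underneath when folded
- flap_edge (a point): middle of the flap's free edge, on the face that is on top when folded (145 mm from the hinge line)
- cover (a joint): angle of the white cover, rad: 0 = shut flat on the box rim, about 1.57 = upright, stop at 2.0. Starts between 1.60 and 1.95 (open, leaning back). A stiff hinge: it stays at any angle and moves only when pushed (about 2 to 6 N near its free edge). It is blocked if the flap is not folded down first
- cover_hinge (a point): middle of the cover's hinge line: in the carrier's frame x 0, y +100 mm, z 112.5 mm. The cover is a plain plate 200 mm wide along the hinge line, 200 mm from hinge to free edge, 12 mm thick; the face that is on top when shut looks outward (carrier +y) when upright. Shutting it swings its free edge towards carrier -y and down. The hinge line lies in the face that is underneath when shut; when shut its top is 124.5 mm above the bench
- cover_edge (a point): middle of the cover's free edge, on the face that is on top when shut (200 mm from the hinge line)
- tube_a: loose sample tube with a purple cap, 13 mm across and 72 mm tall (cap 16 mm across), standing upright in the rack inside the carrier; origin at its foot. Not to be moved
- tube_b: loose sample tube with a purple cap, 13 mm across and 72 mm tall (cap 16 mm across), standing upright in the rack inside the carrier; origin at its foot. Not to be moved
- tube_c: loose sample tube with a purple cap, 13 mm across and 72 mm tall (cap 16 mm across), standing upright in the rack inside the carrier; origin at its foot. Not to be moved
- reagent: white capped reagent bottle, 60 mm across, 115 mm tall, standing loose on the bench; origin at its foot. Bystander
- jar: specimen jar with an orange cap, 64 mm across, 70 mm tall, loose on the bench; origin at its foot. Bystander
- rack: white loose tube rack 60 x 130 mm (long side along its y) with eight capped tubes fixed in it, 78 mm tall; origin at its foot. Bystander
- marker: marker pen with a purple cap, 130 mm long along its x, 14 mm thick, lying loose; origin under its middle. Bystander

How it is judged (in metres and radians):
On the way, in this order (a step that is already met when the one before it is completed fails the run):
1. the yellow flap is folded fully down while the cover still stands open (value of joint flap below 0.06 rad and value of joint cover above 1 rad), for 0.2 s.
2. the cover is shut over the folded flap (value of joint cover below 0.04 rad and value of joint flap below 0.06 rad), for 0.2 s.
At the end, for the whole second after the job is handed in: the flap lies within 0.06 rad of fully down, the cover is at rest within 0.04 rad of shut, and all loose tubes and bystanders are within 20 mm of where they began, those that stood still standing upright (within 0.2 rad) (all of step 2 and velocity of joint cover below 0.05 rad/s and distance of each of tube_a, tube_b, tube_c, reagent, jar, rack, marker from where it was at the start of the episode below 0.02 m and angle between each of tube_a, tube_b, tube_c, reagent, jar, rack's own z axis and vertical below 0.2 rad); the robot touches nothing.
It fails at once if the cover is swung towards shut (below 0.9 rad) while the flap is not down (value of joint cover below 0.9 rad and value of joint flap above 0.12 rad).
It fails at once if a sample tube is lifted or carried (moved more than 20 mm) (distance of any of tube_a, tube_b, tube_c from where it was at the start of the episode above 0.02 m).
It fails at once if a bystander on the bench is lifted or displaced by more than 20 mm (distance of any of reagent, jar, rack, marker from where it was at the start of the episode above 0.02 m).
It also fails if it takes over 56 s, if anything falls off the work surface, if the arm or the gripper's body presses on something with over 40 N, if the wrist force passes 120 N, or if a joint passes its speed limit or range.

## Working session

There is one attempt and no reset: what is moved stays moved. The work goes in short steps, Python scripts to look and compute and a shell command to move; the robot and the scene stay as the last step left them, time stands still between calls to the robot, and variables do not carry over. Pictures are saved under pics/ and viewed, and the job is handed in when it is done.

```bash
mkdir -p pics; python3 - <<'E'
from plant import ctrl
import cv2,json
s=ctrl.get_state();print(s)
for n in("scene","top"):
    d=ctrl.get_image(n);cv2.imwrite(f"pics/{n}0.png",d["image"][:,:,::-1])
    print(n,d["fov_y"],d["cx"],d["cy"],d["distortion"],d["world_from_camera"])
E
```

```text
{'t': 0.0, 'joint_positions': array([-1.19231783e+00,  5.28379421e-02,  1.40173108e+00, -3.09318634e-06,
        1.68860161e+00, -7.02739191e-02]), 'joint_velocities': array([-0.00026369,  0.00044209,  0.00114494,  0.00044993, -0.00048448,
       -0.00028907]), 'joint_torque': array([ 4.01482766e-04, -3.81670940e+01, -3.60187018e+01, -8.28933526e-05,
        6.17536018e-03, -2.53931489e-05]), 'tcp_pos': array([ 227.78861988, -472.97571784,  403.86838967]), 'eef_rot': array([ 1.97285168,  0.45187587, -1.97334801]), 'wrist_force': array([-0.48793138, -0.21648949,  0.24436851]), 'ft_torque': array([ 0.02296274, -0.02690468, -0.04631636]), 'width': 1.0047639217062305}
scene 47.66043951121621 259.11722839912755 189.64051203927272 [-0.11515411  0.          0.          0.          0.        ] [[ 1.37166198e-01  8.08358354e-01 -5.72487734e-01  1.08421505e+03]
 [ 9.90441842e-01 -1.03462359e-01  9.12167662e-02 -1.09782999e+02]
 [ 1.45049033e-02 -5.79527663e-01 -8.14823475e-01  9.29621620e+02]
 [ 0.00000000e+00  0.00000000e+00  0.00000000e+00  1.00000000e+00]]
top 47.11201743203167 249.80753630534554 189.19647786991612 [-0.15453243  0.          0.          0.          0.        ] [[ 1.93056073e-02 -9.79533226e-01  2.00354567e-01  2.55319420e+02]
 [-9.99813616e-01 -1.88809561e-02  4.03028131e-03 -1.31539325e+01]
 [-1.64908680e-04 -2.00395031e-01 -9.79715165e-01  1.29069108e+03]
 [ 0.00000000e+00  0.00000000e+00  0.00000000e+00  1.00000000e+00]]
```

View pics/scene0.png

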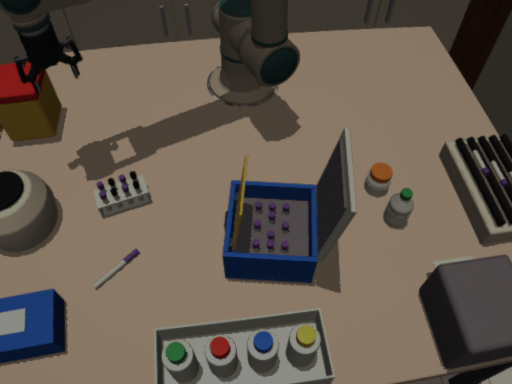

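View pics/top0.png

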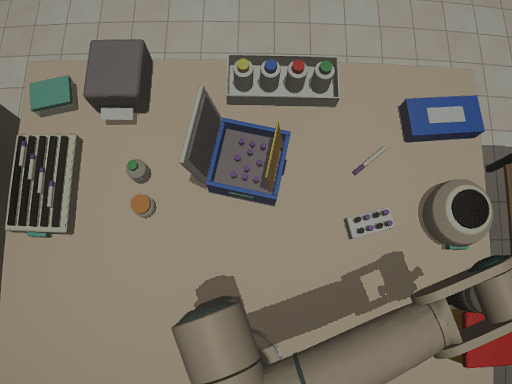

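```bash
python3 - <<'E'
import cv2
a=cv2.imread("pics/scene0.png");b=cv2.imread("pics/top0.png")
cv2.imwrite("pics/s1.png",cv2.resize(a[100:280,130:370],None,fx=3.3,fy=3.3,interpolation=2))
cv2.imwrite("pics/t1.png",cv2.resize(b[60:240,150:390],None,fx=3.3,fy=3.3,interpolation=2))
E
```

```text
(no output)
```

View pics/s1.png

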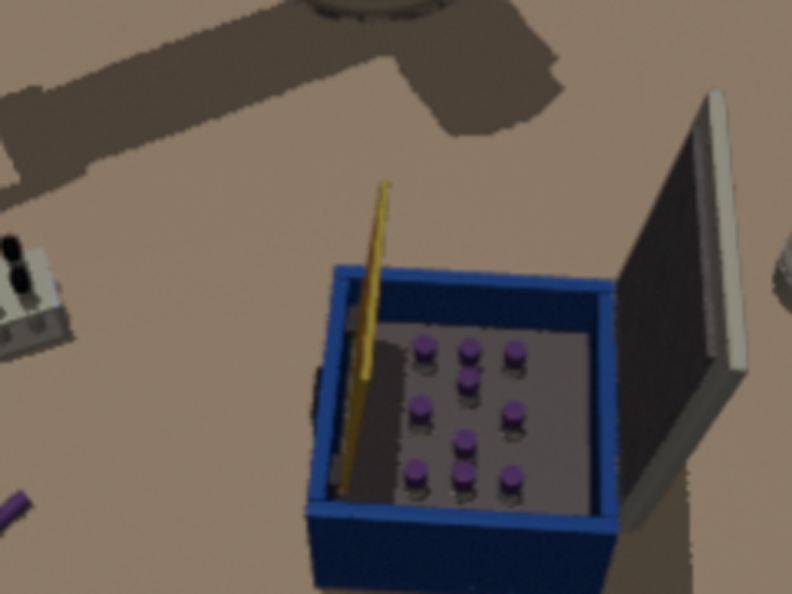

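View pics/t1.png

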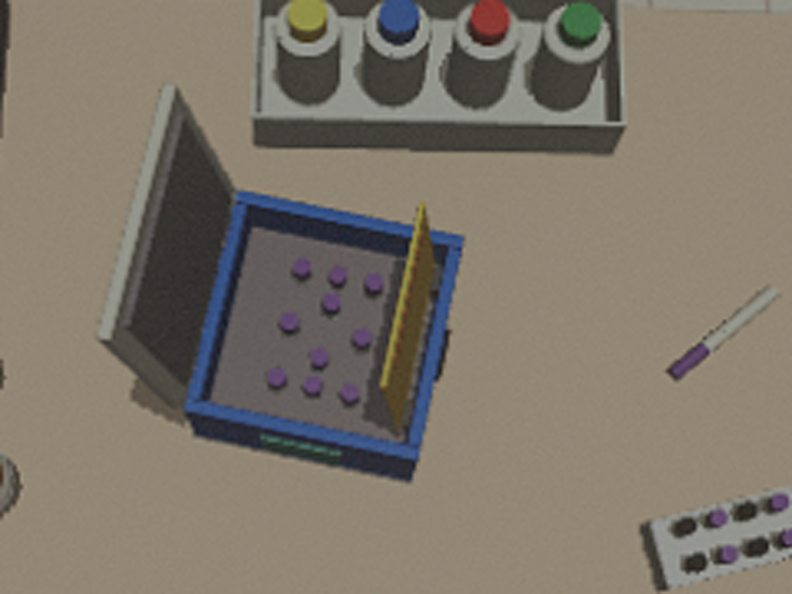

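The top view shows the rim corners, in the enlarged crop, at (238,192), (463,238), (416,452) and (187,405). The cover's free edge runs (170,88)–(102,335) and the flap's (422,205)–(385,387). The scene view shows the same features. Next I fit the pose.

```bash
cat > h.py <<'E'
import numpy as np,cv2
from scipy.optimize import least_squares
from plant import ctrl
def cam(n):
    d=ctrl.get_image(n);f=192/np.tan(np.radians(d["fov_y"])/2)
    K=np.array([[f,0,d["cx"]],[0,f,d["cy"]],[0,0,1]]);M=np.linalg.inv(d["world_from_camera"])
    return d["image"],K,np.array(d["distortion"]),M
def proj(c,P):
    _,K,D,M=c
    return cv2.projectPoints(np.asarray(P,float).reshape(-1,3),cv2.Rodrigues(M[:3,:3])[0],M[:3,3],K,D)[0].reshape(-1,2)
def tri(cs,px):
    A=[]
    for c,p in zip(cs,px):
        u=cv2.undistortPoints(np.array([[p]],float),c[1],c[2]).ravel()
        A+= [u[0]*c[3][2]-c[3][0],u[1]*c[3][2]-c[3][1]]
    v=np.linalg.svd(np.array(A))[2][-1];return v[:3]/v[3]
def W(p,P):
    x,y,w=p;c,s=np.cos(w),np.sin(w);P=np.asarray(P,float)
    return P@np.array([[c,s,0],[-s,c,0],[0,0,1]])+[x,y,0]
def cov(a,x,r,n): return [x,100-r*np.cos(a)+n*np.sin(a),112.5+r*np.sin(a)+n*np.cos(a)]
def flp(a,x,r,n): return [x,-76+r*np.cos(a)-n*np.sin(a),94+r*np.sin(a)+n*np.cos(a)]
E
python3 - <<'E'
from h import *
S,T=cam("scene"),cam("top")
ts=lambda L:np.array(L)/3.3+[130,100]-0.35
tt=lambda L:np.array(L)/3.3+[150,60]-0.35
rs=ts([(615,525),(308,510),(337,267),(613,282)]);rt=tt([(238,192),(463,238),(416,452),(187,405)])
for a,b in zip(rs,rt):print("rim",tri((S,T),(a,b)).round(1))
cs=ts([(745,368),(717,92)]);ct=tt([(170,88),(102,335)])
for a,b in zip(cs,ct):print("cov",tri((S,T),(a,b)).round(1))
fs=ts([(366,375),(387,182)]);ft=tt([(422,205),(385,387)])
for a,b in zip(fs,ft):print("flap",tri((S,T),(a,b)).round(1))
R=[(100,100,112),(100,-100,112),(-100,-100,112),(-100,100,112)]
def res(v):
    p=v[:3];C=W(p,[cov(v[3],100,200,12),cov(v[3],-100,200,12)]);F=W(p,[flp(v[4],75,145,2.5),flp(v[4],-75,145,2.5)])
    Rw=W(p,R);return np.concatenate([(proj(S,Rw)-rs).ravel(),(proj(T,Rw)-rt).ravel(),(proj(S,C)-cs).ravel(),(proj(T,C)-ct).ravel(),(proj(S,F)-fs).ravel(),(proj(T,F)-ft).ravel()])
o=least_squares(res,[600,0,0,1.7,1.5],x_scale=[100,100,.1,.1,.1],loss='soft_l1')
print(o.x,o.fun.reshape(-1,2).round(1).tolist())
p=o.x[:3];c,f=o.x[3:]
print("covedge",W(p,[cov(c,0,200,12)]),"flapedge",W(p,[flp(f,0,145,5)]),"hinges",W(p,[(0,-76,94),(0,100,112.5)]))
for n,cm in(("s",S),("t",T)):
    im=cv2.resize(cm[0][:,:,::-1],None,fx=3,fy=3)
    def dr(P,col):
        cv2.polylines(im,[np.int32(proj(cm,W(p,P))*3+1)],True,col,1)
    dr(R,(0,255,0));dr([cov(c,100,200,12),cov(c,-100,200,12),cov(c,-100,0,12),cov(c,100,0,12)],(255,0,255));dr([flp(f,75,145,5),flp(f,-75,145,5),flp(f,-75,0,5),flp(f,75,0,5)],(0,0,255))
    im=im[250:850,350:1130] if n=="s" else im[150:750,400:1180]
    cv2.imwrite(f"pics/ov_{n}.png",im)
s=ctrl.get_state();Rm=cv2.Rodrigues(s["eef_rot"])[0];print(Rm.round(3),s["t"])
E
```

```text
rim [701.   75.  113.7]
rim [ 663.9 -117.1  111.6]
rim [476.8 -78.7 113.5]
rim [513.4 112.7 112. ]
cov [710.5 116.3 303.8]
cov [519.7 152.9 307.4]
flap [646.7 -75.  236.3]
flap [503.4 -46.9 233.6]
[ 5.87925106e+02 -1.94105319e+00 -1.99424225e-01  1.70643769e+00
  1.44132930e+00] [[1.0, 2.3], [-1.7, 1.0], [-1.1, -1.8], [0.5, -1.4], [-0.3, -1.4], [0.5, -0.8], [0.3, 2.5], [-1.7, 1.2], [-1.3, -0.0], [0.4, -1.4], [-0.3, -2.3], [-0.7, 0.7], [-0.4, 0.8], [-0.5, -1.8], [-0.1, -1.3], [-1.3, -0.2]]
covedge [[615.44881267 134.24030829 309.04025141]] flapedge [[575.59547991 -62.94538471 238.43200069]] hinges [[572.86912628 -76.43479431  94.        ]
 [607.73560632  96.07702723 112.5       ]]
[[-0.     0.434 -0.901]
 [ 0.001 -0.901 -0.434]
 [-1.    -0.001 -0.   ]] 0.2
```

View pics/ov_s.png

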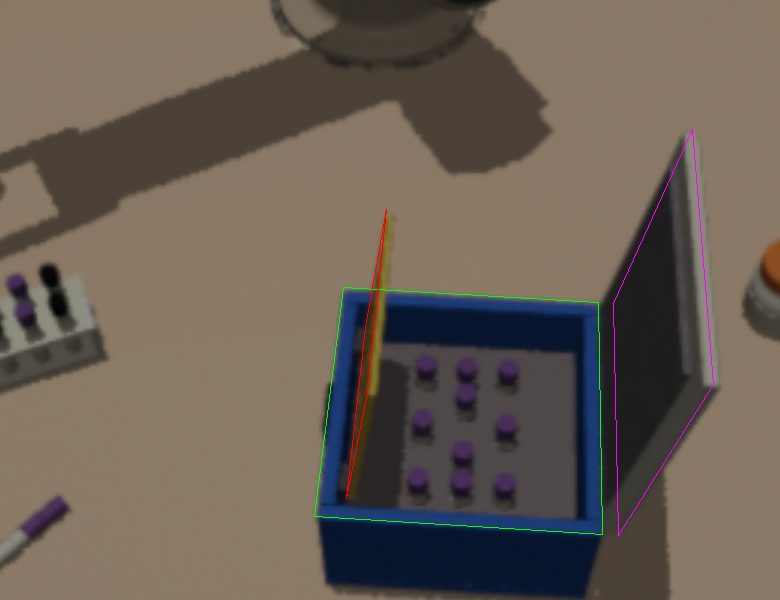

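View pics/ov_t.png

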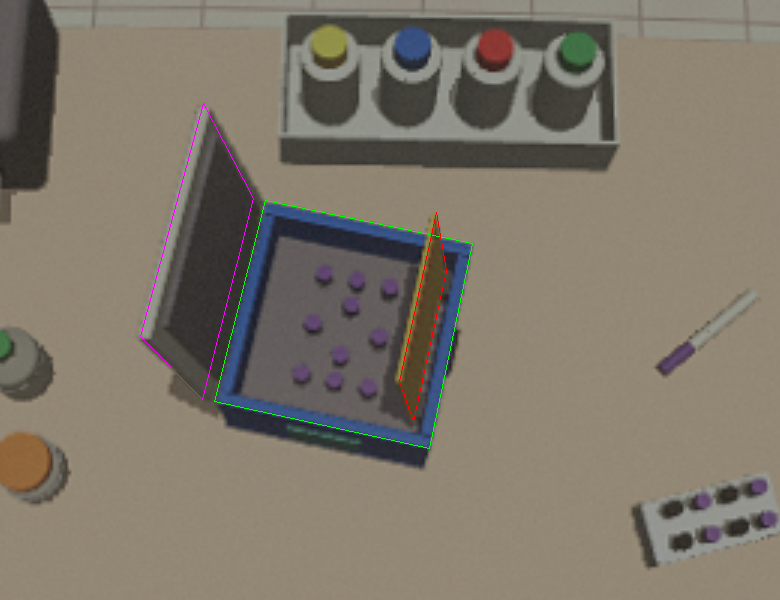

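The fit matches within a few mm: carrier at (588,-2), yaw -0.20, cover 1.71, flap 1.44. With the fingers shut, I'll align the tool with the carrier and move to the outer side of the flap.

```bash
cat >> h.py <<'E'
CP=(588,-2,-.199)
def st():
    s=ctrl.get_state();R=cv2.Rodrigues(s["eef_rot"])[0];t=s["tcp_pos"]+173*R[:,0]
    c,sn=np.cos(CP[2]),np.sin(CP[2]);d=t-[CP[0],CP[1],0];Rc=np.array([[c,sn,0],[-sn,c,0],[0,0,1]])
    print("t",round(s["t"],2),"tip_car",(Rc@d).round(1),"F_car",(Rc@s["wrist_force"]).round(1),"w",round(s["width"],2));print("tool in car\n",(Rc@R).round(3))
E
python3 -m jog '[{"xyz":[0,0,0],"dr":[-7.55,0,0]},{"xyz":[0,0,0],"dr":[-7.55,0,0]},{"xyz":[0,0,0],"dr":[-7.55,0,0]},{"xyz":[0,0,0],"dr":[-7.55,0,0]},{"xyz":[0,0,0],"dr":[-7.55,0,0]},{"xyz":[0,0,0],"dr":[-7.55,0,0]},{"xyz":[0,0,0],"dr":[-7.55,0,0]},{"xyz":[0.001,0.02,-0.0325],"dr":[0,0,0]},{"xyz":[0.001,0.02,-0.0325],"dr":[0,0,0]},{"xyz":[0.001,0.02,-0.0325],"dr":[0,0,0]},{"xyz":[0.001,0.02,-0.0325],"dr":[0,0,0]},{"xyz":[0.001,0.02,-0.0325],"dr":[0,0,0]},{"xyz":[0.001,0.02,-0.0325],"dr":[0,0,0]},{"xyz":[0.001,0.02,-0.0325],"dr":[0,0,0]},{"xyz":[0.001,0.02,-0.0325],"dr":[0,0,0]},{"xyz":[0.001,0.02,-0.0325],"dr":[0,0,0]},{"xyz":[0.001,0.02,-0.0325],"dr":[0,0,0]},{"xyz":[0.001,0.02,-0.0325],"dr":[0,0,0]}]' 0
python3 -c "
from h import *
st();d=cam('scene')[0];e=cam('top')[0];cv2.imwrite('pics/a.png',np.hstack([cv2.resize(d[60:300,90:400],(400,310)),cv2.resize(e[40:280,130:440],(400,310))])[:,:,::-1])"
```

```text
t: 2.0
tcp_pos: [515.2, -164.9, 393.5]
eef_rot: [1.354, 1.108, -1.355]
wrist_force: [0.7, 0.2, 0.1]
width: 0.001
t 2.0 tip_car [ -39.2 -174.   220.5] F_car [0.7 0.3 0.1] w 0.0
tool in car
 [[-0.     1.    -0.001]
 [-0.    -0.001 -1.   ]
 [-1.    -0.     0.   ]]
```

View pics/a.png

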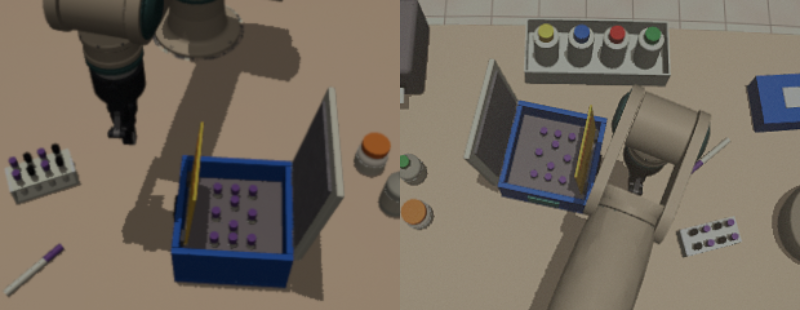

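```bash
python3 -m jog '[{"xyz":[0.004,0.013,-0.021],"dr":[0,0,0]},{"xyz":[0.004,0.013,-0.021],"dr":[0,0,0]},{"xyz":[0.005,0.013,-0.022],"dr":[0,0,0]},{"xyz":[0,0,-0.01],"dr":[0,0,0]},{"xyz":[0,0,-0.01],"dr":[0,0,0]},{"xyz":[0,0,-0.01],"dr":[0,0,0]},{"xyz":[0,0,-0.01],"dr":[0,0,0]},{"xyz":[0,0,-0.01],"dr":[0,0,0]},{"xyz":[0.003,0,-0.01],"dr":[0,0,0]}]' 0
python3 -c "
from h import *
st();d=cam('scene')[0];e=cam('top')[0];cv2.imwrite('pics/b.png',np.hstack([cv2.resize(d[60:300,90:400],(400,310)),cv2.resize(e[40:280,130:440],(400,310))])[:,:,::-1])"
```

```text
t: 3.0
tcp_pos: [577.1, -51.9, 378.4]
eef_rot: [1.355, 1.107, -1.354]
wrist_force: [-0.6, -0.4, 1.3]
width: 0.001
t 3.0 tip_car [ -0.6 -51.1 205.4] F_car [-0.5 -0.5  1.3] w 0.0
tool in car
 [[ 0.001  1.    -0.001]
 [-0.    -0.001 -1.   ]
 [-1.     0.001  0.   ]]
```

View pics/b.png

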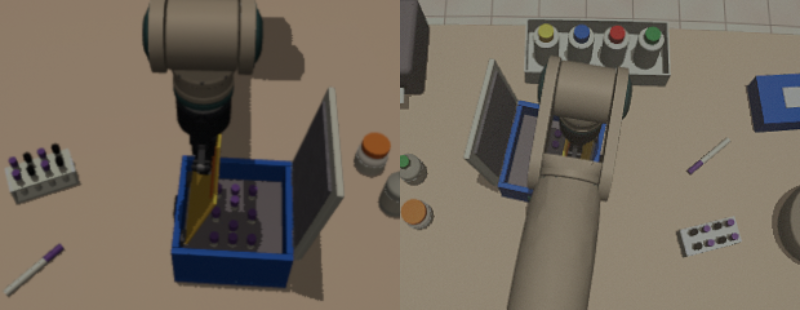

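```bash
python3 -m jog '[{"xyz":[0.005,0,-0.010],"dr":[0,0,0]},{"xyz":[0.006,0,-0.010],"dr":[0,0,0]},{"xyz":[0.007,0,-0.010],"dr":[0,0,0]},{"xyz":[0.008,0,-0.008],"dr":[0,0,0]},{"xyz":[0.008,0,-0.008],"dr":[0,0,0]},{"xyz":[0.008,0,-0.008],"dr":[0,0,0]},{"xyz":[0.010,0,-0.006],"dr":[0,0,0]},{"xyz":[0.010,0,-0.005],"dr":[0,0,0]},{"xyz":[0.010,0,-0.005],"dr":[0,0,0]},{"xyz":[0,0,0],"dr":[0,0,0]}]' 0
python3 -c "
from h import *
st();d=cam('scene')[0];e=cam('top')[0];cv2.imwrite('pics/c.png',np.hstack([cv2.resize(d[60:300,90:400],(400,310)),cv2.resize(e[40:280,130:440],(400,310))])[:,:,::-1])"
```

```text
t: 4.1
tcp_pos: [590.8, 16.7, 303.4]
eef_rot: [1.353, 1.111, -1.357]
wrist_force: [-0.5, 0.3, -0.5]
width: -0.003
t 4.1 tip_car [ -1.6  18.8 130.4] F_car [-0.5  0.2 -0.5] w -0.0
tool in car
 [[-0.003  1.    -0.   ]
 [-0.001 -0.    -1.   ]
 [-1.    -0.003  0.001]]
```

View pics/c.png

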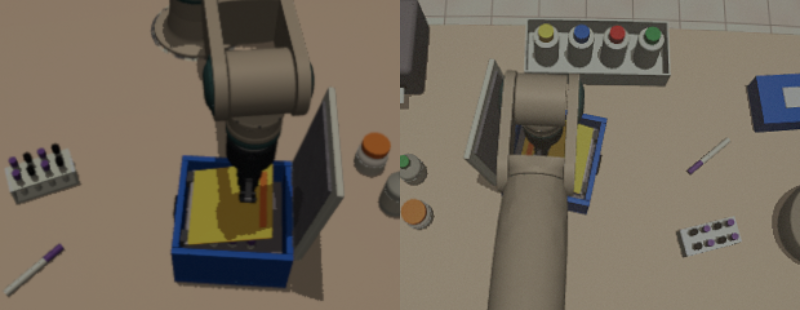

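```bash
python3 -m jog '[{"xyz":[0.008,0,-0.001],"dr":[0,0,0]},{"xyz":[0.008,0,-0.001],"dr":[0,0,0]},{"xyz":[0.006,0,0],"dr":[0,0,0]},{"xyz":[0.004,0,0],"dr":[0,0,0]},{"xyz":[0.002,0,0],"dr":[0,0,0]},{"xyz":[0,0,0],"dr":[0,0,0]}]' 0
python3 -c "
from h import *
st()"
```

```text
t: 4.8
tcp_pos: [591.3, 18.1, 277.3]
eef_rot: [1.354, 1.108, -1.355]
wrist_force: [0.2, -0.1, 0.6]
width: -0.0
t 4.8 tip_car [ -0.8  20.3 104.3] F_car [ 0.2 -0.1  0.6] w -0.0
tool in car
 [[-0.001  1.    -0.001]
 [-0.    -0.001 -1.   ]
 [-1.    -0.001  0.   ]]
```

```bash
python3 -m jog '[{"xyz":[0.002,0,0],"dr":[0,0,0]},{"xyz":[0.002,0,0],"dr":[0,0,0]},{"xyz":[0,0,0],"dr":[0,0,0]},{"xyz":[0,0,0],"dr":[0,0,0]}]' 0
python3 -m jog '[{"xyz":[0.001,0,0],"dr":[0,0,0]},{"xyz":[0,0,0],"dr":[0,0,0]}]' 0
python3 -m jog '[{"xyz":[0.001,0,0],"dr":[0,0,0]},{"xyz":[0,0,0],"dr":[0,0,0]}]' 0

```

```text
t: 5.2
tcp_pos: [591.4, 18.1, 273.7]
eef_rot: [1.355, 1.108, -1.355]
wrist_force: [-0.5, -0.7, 0.5]
width: -0.001
t: 5.4
tcp_pos: [591.4, 18.1, 272.6]
eef_rot: [1.355, 1.108, -1.355]
wrist_force: [0.6, 0.1, 0.4]
width: 0.007
t: 5.6
tcp_pos: [591.4, 18.1, 272.4]
eef_rot: [1.355, 1.108, -1.354]
wrist_force: [-3.6, 0.6, 4.6]
width: -0.002
```

```bash
python3 -m jog '[{"xyz":[0.001,0,0],"dr":[0,0,0]},{"xyz":[0.001,0,0],"dr":[0,0,0]},{"xyz":[0,0,0],"dr":[0,0,0]},{"xyz":[0,0,0],"dr":[0,0,0]}]' 0

```

```text
t: 6.0
tcp_pos: [591.4, 18.1, 272.2]
eef_rot: [1.355, 1.107, -1.354]
wrist_force: [-7.4, -0.1, 14.4]
width: 0.0
```

The flap is hard against its stop at tip height 99 mm with 14 N. I'll retreat upward and look.

```bash
python3 -m jog '[{"xyz":[-0.01,0,0],"dr":[0,0,0]},{"xyz":[-0.03,0,0.005],"dr":[0,0,0]},{"xyz":[-0.03,0,0.005],"dr":[0,0,0]},{"xyz":[-0.03,0,0.005],"dr":[0,0,0]},{"xyz":[-0.03,0,0.005],"dr":[0,0,0]},{"xyz":[-0.03,0,0.005],"dr":[0,0,0]},{"xyz":[-0.03,0,0.005],"dr":[0,0,0]},{"xyz":[-0.03,0,0],"dr":[0,0,0]},{"xyz":[-0.025,0,0],"dr":[0,0,0]},{"xyz":[0,0,0],"dr":[0,0,0]}]' 0
python3 -c "
from h import *
st();d=cam('scene')[0];e=cam('top')[0];cv2.imwrite('pics/d.png',np.hstack([cv2.resize(d[60:300,90:400],(400,310)),cv2.resize(e[40:280,130:440],(400,310))])[:,:,::-1])"
```

```text
t: 7.0
tcp_pos: [584.9, -11.2, 519.2]
eef_rot: [1.358, 1.102, -1.349]
wrist_force: [0.3, -0.5, 0.3]
width: -0.0
t 7.0 tip_car [ 1.000e-01 -9.500e+00  3.462e+02] F_car [ 0.4 -0.5  0.3] w -0.0
tool in car
 [[ 0.008  1.    -0.001]
 [ 0.001 -0.001 -1.   ]
 [-1.     0.008 -0.001]]
```

View pics/d.png

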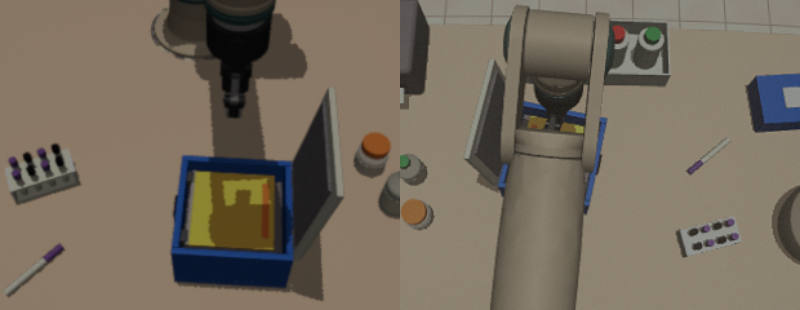

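```bash
python3 -m jog '[{"xyz":[0,0,-0.03],"dr":[0,0,0]},{"xyz":[0,0,-0.03],"dr":[0,0,0]},{"xyz":[0,0,-0.03],"dr":[0,0,0]},{"xyz":[0,0,-0.03],"dr":[0,0,0]},{"xyz":[0,0,-0.03],"dr":[0,0,0]},{"xyz":[0,0,-0.03],"dr":[0,0,0]},{"xyz":[0,0,-0.03],"dr":[0,0,0]},{"xyz":[0,0,0],"dr":[0,0,0]},{"xyz":[0,0,0],"dr":[0,0,0]}]' 0
python3 -c "
from h import *
st();d=cam('scene')[0];e=cam('top')[0];cv2.imwrite('pics/e.png',np.hstack([cv2.resize(d[60:300,90:400],(400,310)),cv2.resize(e[40:280,130:440],(400,310))])[:,:,::-1])"
```

```text
t: 8.0
tcp_pos: [627.5, 195.1, 512.4]
eef_rot: [1.351, 1.11, -1.357]
wrist_force: [0.8, 0.4, -0.7]
width: -0.001
t 8.0 tip_car [ -0.7 200.7 339.4] F_car [ 0.7  0.5 -0.7] w -0.0
tool in car
 [[-0.003  1.     0.   ]
 [-0.002  0.    -1.   ]
 [-1.    -0.003  0.002]]
```

View pics/e.png

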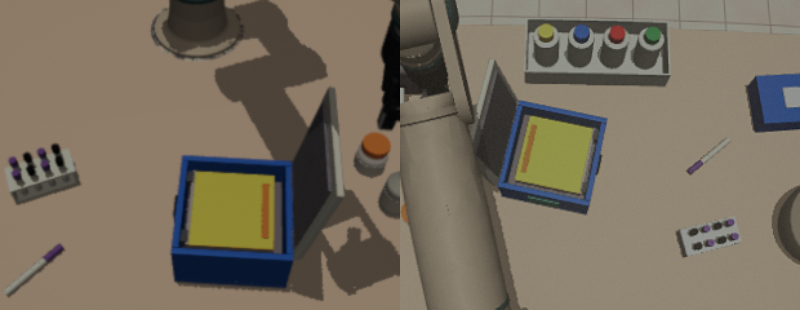

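```bash
python3 -m jog '[{"xyz":[0.018,0,0],"dr":[0,0,0]},{"xyz":[0.018,0,0],"dr":[0,0,0]},{"xyz":[0.018,0,0],"dr":[0,0,0]},{"xyz":[0.018,0,0],"dr":[0,0,0]},{"xyz":[0,0,-0.012],"dr":[0,0,0]},{"xyz":[0,0,-0.012],"dr":[0,0,0]},{"xyz":[0,0,-0.012],"dr":[0,0,0]},{"xyz":[0,0,-0.010],"dr":[0,0,0]},{"xyz":[0,0,-0.010],"dr":[0,0,0]},{"xyz":[0,0,-0.010],"dr":[0,0,0]},{"xyz":[0,0,-0.010],"dr":[0,0,0]},{"xyz":[0,0,0],"dr":[0,0,0]}]' 0
python3 -c "
from h import *
st();d=cam('scene')[0];e=cam('top')[0];cv2.imwrite('pics/f.png',np.hstack([cv2.resize(d[60:300,90:400],(400,310)),cv2.resize(e[40:280,130:440],(400,310))])[:,:,::-1])"
```

```text
t: 9.3
tcp_pos: [642.2, 270.5, 442.3]
eef_rot: [1.354, 1.109, -1.354]
wrist_force: [0.2, -0.5, 0.0]
width: 0.002
t 9.3 tip_car [ -0.8 277.8 269.3] F_car [ 0.3 -0.4  0. ] w 0.0
tool in car
 [[-0.     1.     0.001]
 [-0.     0.001 -1.   ]
 [-1.    -0.     0.   ]]
```

View pics/f.png

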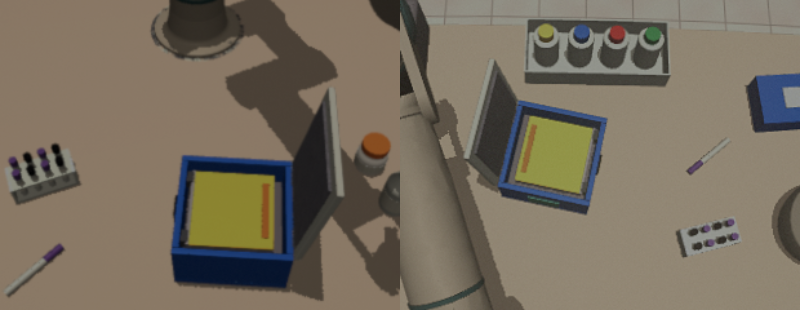

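I used the wrong sign for z: tool +z is carrier −y. It did no harm, since the tip is at 269 mm, clear of everything. Now pushing in +z.

```bash
python3 -m jog '[{"xyz":[0,0,0.02],"dr":[0,0,0]},{"xyz":[0,0,0.02],"dr":[0,0,0]},{"xyz":[0,0,0.02],"dr":[0,0,0]},{"xyz":[0,0,0.02],"dr":[0,0,0]},{"xyz":[0,0,0.02],"dr":[0,0,0]},{"xyz":[0,0,0.015],"dr":[0,0,0]},{"xyz":[0,0,0.01],"dr":[0,0,0]},{"xyz":[0,0,0.01],"dr":[0,0,0]},{"xyz":[0,0,0.01],"dr":[0,0,0]},{"xyz":[0,0,0.01],"dr":[0,0,0]}]' 0
python3 -c "
from h import *
st();d=cam('scene')[0];e=cam('top')[0];cv2.imwrite('pics/g.png',np.hstack([cv2.resize(d[60:300,90:400],(400,310)),cv2.resize(e[40:280,130:440],(400,310))])[:,:,::-1])"
```

```text
t: 10.4
tcp_pos: [610.9, 117.5, 446.9]
eef_rot: [1.359, 1.106, -1.347]
wrist_force: [-0.2, 4.9, 14.2]
width: 0.002
t 10.4 tip_car [  0.  122.3 273.9] F_car [-1.2  4.8 14.2] w 0.0
tool in car
 [[ 0.007  1.     0.001]
 [ 0.004  0.001 -1.   ]
 [-1.     0.007 -0.004]]
```

View pics/g.png

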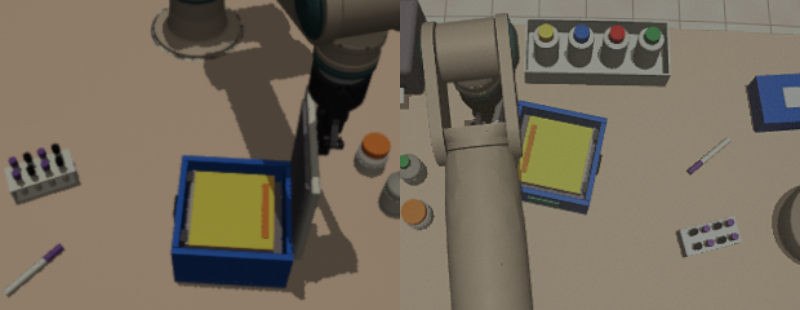

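Upward force of 14 N suggests the cover's edge is catching a wider part of the finger. I'll back off, raise 15 mm and continue.

```bash
python3 -m jog '[{"xyz":[0,0,-0.008],"dr":[0,0,0]},{"xyz":[-0.009,0,0],"dr":[0,0,0]},{"xyz":[-0.009,0,0],"dr":[0,0,0]},{"xyz":[0,0,0],"dr":[0,0,0]}]' 0
python3 -m jog '[{"xyz":[0,0,0.008],"dr":[0,0,0]},{"xyz":[0,0,0.008],"dr":[0,0,0]},{"xyz":[0,0,0.008],"dr":[0,0,0]},{"xyz":[0,0,0.008],"dr":[0,0,0]},{"xyz":[0,0,0],"dr":[0,0,0]}]' 0
python3 -c "
from h import *
st();d=cam('scene')[0];e=cam('top')[0];cv2.imwrite('pics/i.png',np.hstack([cv2.resize(d[60:300,90:400],(400,310)),cv2.resize(e[40:280,130:440],(400,310))])[:,:,::-1])"
```

```text
t: 10.9
tcp_pos: [613.0, 125.2, 462.7]
eef_rot: [1.356, 1.107, -1.352]
wrist_force: [0.1, 0.5, 0.0]
width: -0.002
t: 11.4
tcp_pos: [606.5, 92.3, 460.3]
eef_rot: [1.355, 1.107, -1.357]
wrist_force: [-0.2, -0.1, -0.6]
width: -0.005
t 11.4 tip_car [ -0.6  95.9 287.3] F_car [-0.1 -0.1 -0.6] w -0.01
tool in car
 [[-0.001  1.    -0.002]
 [-0.001 -0.002 -1.   ]
 [-1.    -0.001  0.001]]
```

View pics/i.png

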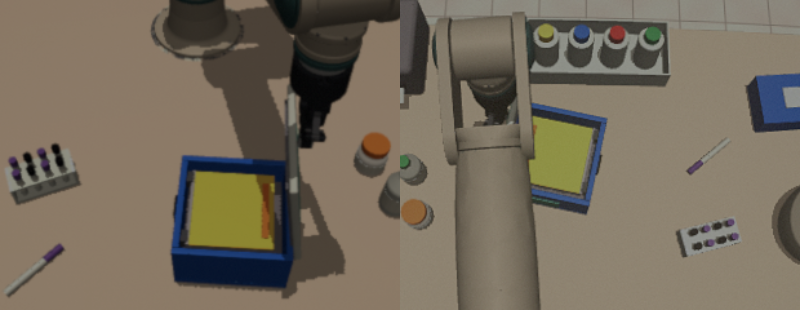

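```bash
python3 -m jog '[{"xyz":[0.001,0,0.01],"dr":[0,0,0]},{"xyz":[0.002,0,0.01],"dr":[0,0,0]},{"xyz":[0.003,0,0.01],"dr":[0,0,0]},{"xyz":[0.003,0,0.01],"dr":[0,0,0]},{"xyz":[0.004,0,0.01],"dr":[0,0,0]},{"xyz":[0,0,0],"dr":[0,0,0]}]' 0
python3 -m jog '[{"xyz":[0.004,0,0.01],"dr":[0,0,0]},{"xyz":[0.004,0,0.01],"dr":[0,0,0]},{"xyz":[0.006,0,0.009],"dr":[0,0,0]},{"xyz":[0.006,0,0.008],"dr":[0,0,0]},{"xyz":[0.006,0,0.008],"dr":[0,0,0]},{"xyz":[0.007,0,0.008],"dr":[0,0,0]},{"xyz":[0.007,0,0.008],"dr":[0,0,0]},{"xyz":[0,0,0],"dr":[0,0,0]}]' 0
python3 -c "
from h import *
st();d=cam('scene')[0];e=cam('top')[0];cv2.imwrite('pics/j.png',np.hstack([cv2.resize(d[60:300,90:400],(400,310)),cv2.resize(e[40:280,130:440],(400,310))])[:,:,::-1])"
```

```text
t: 12.1
tcp_pos: [596.6, 43.0, 446.9]
eef_rot: [1.355, 1.107, -1.358]
wrist_force: [-0.5, 0.3, 0.3]
width: 0.002
t: 12.9
tcp_pos: [584.5, -16.3, 405.9]
eef_rot: [1.354, 1.109, -1.358]
wrist_force: [-0.4, -0.5, 0.4]
width: -0.001
t 12.9 tip_car [ -1.1 -14.8 232.9] F_car [-0.3 -0.6  0.4] w -0.0
tool in car
 [[-0.003  1.    -0.002]
 [-0.001 -0.002 -1.   ]
 [-1.    -0.003  0.001]]
```

View pics/j.png

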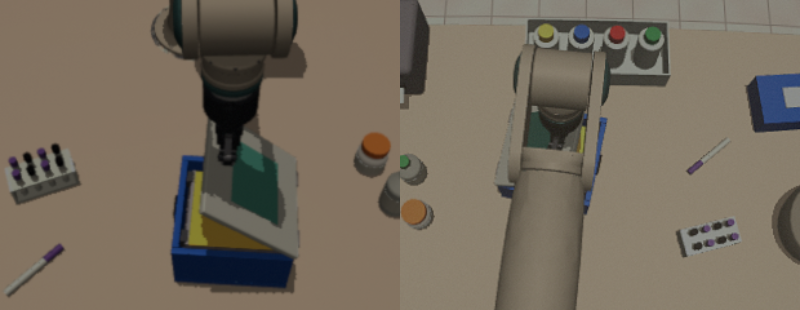

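```bash
python3 -m jog '[{"xyz":[0.008,0,0.007],"dr":[0,0,0]},{"xyz":[0.008,0,0.006],"dr":[0,0,0]},{"xyz":[0.008,0,0.006],"dr":[0,0,0]},{"xyz":[0.008,0,0.006],"dr":[0,0,0]},{"xyz":[0.009,0,0.005],"dr":[0,0,0]},{"xyz":[0.008,0,0.004],"dr":[0,0,0]},{"xyz":[0.008,0,0.003],"dr":[0,0,0]},{"xyz":[0.008,0,0.003],"dr":[0,0,0]},{"xyz":[0.009,0,0.002],"dr":[0,0,0]},{"xyz":[0.008,0,0.001],"dr":[0,0,0]},{"xyz":[0.008,0,0.001],"dr":[0,0,0]},{"xyz":[0.006,0,0],"dr":[0,0,0]},{"xyz":[0.004,0,0],"dr":[0,0,0]},{"xyz":[0,0,0],"dr":[0,0,0]}]' 0
python3 -c "
from h import *
st()"
```

```text
t: 14.4
tcp_pos: [575.9, -58.1, 306.9]
eef_rot: [1.354, 1.109, -1.355]
wrist_force: [-0.5, 0.2, -0.1]
width: 0.002
t 14.4 tip_car [ -1.  -57.4 133.9] F_car [-0.5  0.2 -0.1] w 0.0
tool in car
 [[-0.001  1.    -0.   ]
 [ 0.    -0.    -1.   ]
 [-1.    -0.001 -0.   ]]
```

```bash
python3 -m jog '[{"xyz":[0.004,0,0],"dr":[0,0,0]},{"xyz":[0.003,0,0],"dr":[0,0,0]},{"xyz":[0.001,0,0],"dr":[0,0,0]},{"xyz":[0,0,0],"dr":[0,0,0]},{"xyz":[0,0,0],"dr":[0,0,0]}]' 0
python3 -m jog '[{"xyz":[0.001,0,0],"dr":[0,0,0]},{"xyz":[0,0,0],"dr":[0,0,0]}]' 0
python3 -m jog '[{"xyz":[0.001,0,0],"dr":[0,0,0]},{"xyz":[0,0,0],"dr":[0,0,0]}]' 0
python3 -m jog '[{"xyz":[0.001,0,0],"dr":[0,0,0]},{"xyz":[0,0,0],"dr":[0,0,0]}]' 0
```

```text
t: 14.9
tcp_pos: [575.9, -58.2, 299.6]
eef_rot: [1.355, 1.109, -1.355]
wrist_force: [-0.3, 0.4, 0.3]
width: -0.003
t: 15.1
tcp_pos: [575.9, -58.3, 298.7]
eef_rot: [1.355, 1.108, -1.355]
wrist_force: [0.8, 0.2, -0.5]
width: -0.003
t: 15.3
tcp_pos: [576.0, -58.3, 298.0]
eef_rot: [1.355, 1.108, -1.354]
wrist_force: [-0.3, -0.6, 2.4]
width: 0.002
t: 15.5
tcp_pos: [575.9, -58.3, 297.9]
eef_rot: [1.355, 1.107, -1.354]
wrist_force: [-2.9, 0.7, 7.3]
width: -0.002
```

Stop found at tip height 124.9 mm, against 124.5 mm expected when shut. One more firm press, then I retreat.

```bash
python3 -m jog '[{"xyz":[0.001,0,0],"dr":[0,0,0]},{"xyz":[0.001,0,0],"dr":[0,0,0]},{"xyz":[0,0,0],"dr":[0,0,0]},{"xyz":[0,0,0],"dr":[0,0,0]}]' 0
python3 -m jog '[{"xyz":[-0.01,0,0],"dr":[0,0,0]},{"xyz":[-0.03,0,0],"dr":[0,0,0]},{"xyz":[-0.03,0,0.02],"dr":[0,0,0]},{"xyz":[-0.03,0,0.04],"dr":[0,0,0]},{"xyz":[-0.02,0,0.04],"dr":[0,0,0]},{"xyz":[0,0,0.045],"dr":[0,0,0]},{"xyz":[0,0,0.045],"dr":[0,0,0]},{"xyz":[0,0,0.045],"dr":[0,0,0]},{"xyz":[0,0,0.045],"dr":[0,0,0]},{"xyz":[0,0,0.02],"dr":[0,0,0]},{"xyz":[0,0,0],"dr":[0,0,0]},{"xyz":[0,0,0],"dr":[0,0,0]}]' 0
python3 -c "
from h import *
st();S,T=cam('scene'),cam('top')
print([proj(c,W(CP,[cov(0,x,r,12) for x,r in((100,200),(-100,200),(-100,0),(100,0))])).round().tolist() for c in (S,T)])
cv2.imwrite('pics/k.png',np.hstack([cv2.resize(S[0][60:300,90:400],(400,310)),cv2.resize(T[0][40:280,130:440],(400,310))])[:,:,::-1])
cv2.imwrite('pics/k2.png',np.hstack([cv2.resize(c[0][:,:,::-1],(400,300)) for c in(S,T)]))
for c,(n,o) in zip((S,T),(('s',(200,165)),('t',(190,100)))):
    im=cv2.resize(c[0][o[1]:o[1]+130,o[0]:o[0]+130],None,fx=3,fy=3)[:,:,::-1].copy()
    cv2.polylines(im,[np.int32((proj(c,W(CP,[cov(0,x,r,12) for x,r in((100,200),(-100,200),(-100,0),(100,0))]))-o)*3+1)],True,(255,0,255),1);cv2.imwrite('pics/l'+n+'.png',im)
cv2.imwrite('pics/l.png',np.hstack([cv2.imread('pics/ls.png'),cv2.imread('pics/lt.png')]))"
```

```text
t: 15.9
tcp_pos: [575.9, -58.2, 297.8]
eef_rot: [1.355, 1.107, -1.353]
wrist_force: [-8.2, 1.2, 17.4]
width: 0.0
t: 17.1
tcp_pos: [516.7, -351.9, 414.5]
eef_rot: [1.355, 1.109, -1.354]
wrist_force: [0.5, 0.9, 0.2]
width: -0.001
t 17.1 tip_car [  -0.7 -357.   241.5] F_car [0.3 1.  0.2] w -0.0
tool in car
 [[-0.     1.    -0.001]
 [ 0.001 -0.001 -1.   ]
 [-1.    -0.    -0.001]]
[[[221.0, 253.0], [230.0, 176.0], [316.0, 181.0], [318.0, 258.0]], [[291.0, 129.0], [276.0, 198.0], [204.0, 183.0], [221.0, 115.0]]]
```

View pics/l.png

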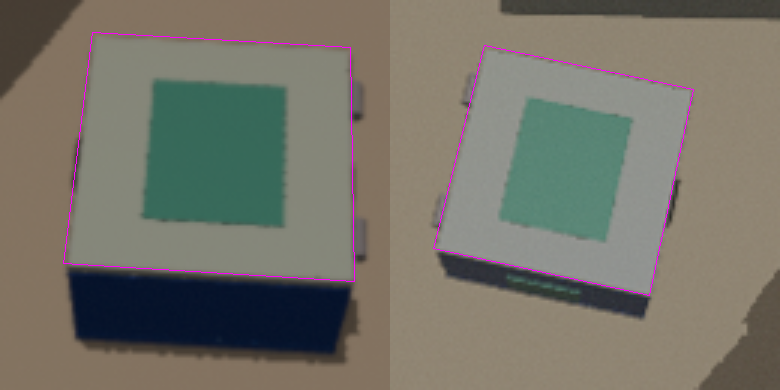

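View pics/k2.png

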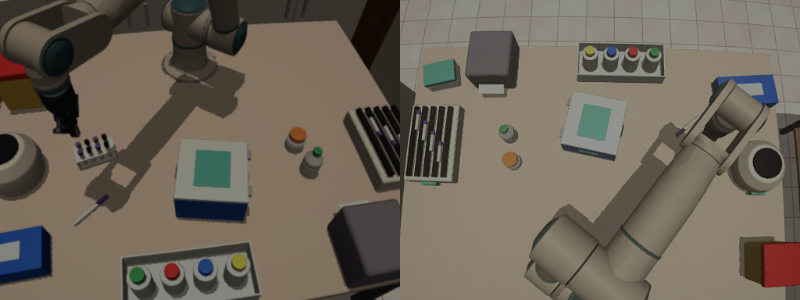

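The cover outline matches the shut prediction in both views. The bystanders look unmoved and the arm is clear.

```bash
python3 -c "
from plant import ctrl
print(ctrl.job_done())"
```

```text
the job is handed in; nothing more can be done
None
```

The carrier is closed and the job is handed in at about 17 s of the 56 s allowed. I used only pushes with shut fingers: first the yellow flap down flat, then the white cover over and shut.

- **Flap:** it met its stop with the fingertips at about 99 mm, the stated height, and held there under a 14 N press. It still looked flat in the pictures taken before the cover was pushed.
- **Cover:** it met its stop with the fingertips at about 125 mm, against 124.5 mm expected, and I pressed it to 17 N. After the arm withdrew, its outline matched the predicted shut position in both camera views.
- **Bystanders:** the jar, reagent bottle, rack and marker look unmoved in the pictures. I judged this by eye and did not measure it. The arm ended clear of everything.
- **Not checked:** the tubes are hidden under the flap and cover, so I could not check them at the end.

**Problems on the way:**
- One move behind the cover went the wrong way because of a sign error, up in free air and touching nothing.
- The finger also caught the cover's edge with about 14 N upward. I backed off, raised the tool and carried on.

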